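# Set a small engine just past top dead centre and pin the crank

## Task

The piston of the small upright-shaft engine must be set just past top dead centre and the crank locked there for the valve job. Turn the flywheel clockwise (seen from above) until you have felt the compression build up, peak and die away to nothing, stop right there, just past dead centre, and let go of the wheel; then take the timing pin from its stand and drop it gently into the guide bush on the engine, fully home, and leave it there. Do not touch the wheel while the pin is in the bush, do not put the pin in before the wheel has been turned, never force the pin, and leave the screwdriver and the bushing beside it where they lie.

Things in the scene. Friction and masses are not known exactly. Their poses are not given: they have to be found in the camera images.
- engine: Bare single-cylinder engine, shaft upright, bolted to the bench: round aluminium sump 268 mm across, flat cover on it 52 mm above the bench; finned cylinder and spark plug along the engine's +x, top at 114 mm, below the wheel, 0.19 m long. Origin: shaft axis at bench height, z up. Bearing friction on the wheel is about 0.33 N m (6 N at the handle) and holds it where the compression is weaker.
- wheel_centre (a point): Fixed point on the vertical shaft axis, level with the top of the flywheel rim, 144 mm above the bench. Compression felt on the wheel: none until 0.7 rad before dead centre, most (0.48 N m, 8.5 N at the handle, added to the friction) 0.4 rad before, then falling evenly to nothing at dead centre; beyond, the same amounts push the wheel onward. Let go within 0.15 rad of dead centre, it stays.
- flywheel_rim: The flywheel on the engine, under its handle: steel ring, outer radius 62 mm, wall 12 mm thick, 26 mm high, on five low spokes; origin on the axis at the rim's lower edge (118 mm above the bench), z up, turns with the wheel. Hub nut up to 6 mm above the rim.
- handle (a point): Middle of the barring handle that turns the flywheel: upright round black sleeve, 18 mm thick, 41 mm high (this point is 20 mm above its lower end), standing on the rim 56 mm from the shaft axis; this point is 168 mm above the bench. The sleeve spins freely on its stud, so a gripper that holds it need not turn with the wheel. The attitude given is the sleeve's own and tells nothing.
- flywheel (a joint): Turn of the flywheel, rad, growing clockwise seen from above, endless; -0.25 to 0.25 at the start. The wheel sits on a plain taper, so the reading does not tell where the piston stands: dead centre on compression comes after 0.9 to 2.25 rad of clockwise turning, different each time. The crank's pin slot lies under the guide bush from dead centre to 0.18 rad past it.
- pin_hole (a point): Centre of the mouth of the guide bush: upright steel bush 25 mm across, mouth 80 mm above the bench, on the cover 108 mm from the shaft axis; vertical bore 11.5 mm with a 2 mm lead-in. Hidden under the cover turns the crank's timing disc with one slot for the pin; away from the slot the pin stops on the disc, 18 mm short of home.
- pin_head (a point): Centre of the knurled round head of the timing pin, where it is grasped: 24 mm across, 28 mm high; below it a steel shank 10 mm across, 62 mm long, chamfered foot. About 90 g. Stands upright in the pin stand at the start, 30 mm of shank in the hole. Home in the guide bush: underside of the head on the bush, head centre 14 mm above its mouth.
- pin_tip (a point): Lower end of the timing pin, on its axis, 76 mm below the head centre; z along the pin towards its head.
- pin_stand: Dark steel block, 50 x 100 x 36 mm, on the bench, fixed; origin at the centre of its underside, its length along its own y. Three holes on its centre line; the pin stands in the one 26 mm from the centre towards +y; the others are empty.
- bushing_1: Cream-coloured flanged bushing, 28 mm across, 18 mm high, on the bench; bystander, leave it.
- screwdriver_1: Red screwdriver, 200 mm, lying on the bench; bystander, leave it.

How it is judged:
On the way:
1. the wheel has been turned clockwise by more than 0.6 rad (reading above 0.85) and let go, with the pin not yet at the bush (value of joint flywheel above 0.85 rad and contact force between the fingers and flywheel_rim below 0.5 N and horizontal distance between pin_tip and pin_hole above 0.03 m), for 0.2 s.
At the end, for the whole second after the job is handed in: the timing pin stands upright in the guide bush, its tip within 4 mm of the bore's axis and at least 59 mm below the mouth (its head down on the bush within 3 mm), released; the wheel is at rest, turned clockwise from the start (reading above 0.85) (horizontal distance between pin_tip and pin_hole below 0.004 m and z of pin_tip in the frame of pin_hole below -0.059 m and angle between pin_tip's own z axis and vertical below 0.09 rad and value of joint flywheel above 0.85 rad and contact force between the fingers and timing_pin below 0.1 N and velocity of joint flywheel between -0.05 and 0.05 rad/s); the robot touches nothing.
It fails at once if the pin is forced: pressed on the engine with more than 25 N (contact force between timing_pin and engine above 25 N).
It fails at once if the wheel is touched while the pin's tip is more than 5 mm down the bush (contact force between the fingers and flywheel_rim above 1 N and z of pin_tip in the frame of pin_hole below -0.005 m and horizontal distance between pin_tip and pin_hole below 0.01 m).
It fails at once if the pin is put into the bush before the wheel has been turned (value of joint flywheel below 0.85 rad and z of pin_tip in the frame of pin_hole below -0.005 m and horizontal distance between pin_tip and pin_hole below 0.01 m).
It fails at once if the bushing or screwdriver is pushed away by more than 25 mm (distance of any of bushing_1, screwdriver_1 from where it was at the start of the episode above 0.025 m).
It also fails if it takes over 72 s, if anything falls off the work surface, if the arm or the gripper's body presses on something with over 40 N, if the wrist force passes 120 N, or if a joint passes its speed limit or range.

## Robot

A 6-joint arm with a two-finger parallel gripper is mounted at the origin on a cart in front of the work surface, level with it; the furniture and walls round the work are solid. World frame = base frame: x ahead of the robot, y to its left, z up, the work surface at z = 0. Lengths are in m, angles in rad, forces in N, time in s.
With the tool pointing down it reaches from about 0.3 to 0.875 m from the base axis. Payload 6.4 kg.
Tool frame: the origin (TCP) lies between the finger pads; the fingertips stand 19 mm ahead of it and the grasp point (between the pads) is the TCP (ctrl.tips_ahead is the z of the fingertips in the tool frame, in m); z points along the fingers, y is the line along which they close (so a half turn about z gives the same grasp; the last joint's range is limited). The gripper opens to 85 mm and grips with 20 to 120 N. Pads are 22 mm wide; open, the fingers measure 114 mm over their backs; the gripper's body (76 mm by 85 mm) begins 54 mm behind the grasp point. The pads swing forward as they close: fully open they stand 13 mm farther back than shut.
Start: joints at [-1.484, 0.181, 1.607, -0, 1.354, -0.206], TCP at [0.166, -0.551, 0.25] pointing down, gripper open.
Joint ranges: [-2.99, 2.99], [-0.89, 2.07], [0.3, 2.58], [-1.14, 4.28], [0, 2.63], [-3.12, 3.12]. Speed limits (rad/s): [2.57, 2.57, 3.01, 3.14, 3.14, 3.14].

## Interface

Orientations are given as a unit quaternion [w, x, y, z].
In Python, from bench import readout, vision, ctrl gives the robot as it stands.
- The arm moves only by the tool play_rows, never from a script. Its arguments are lists of equal length, an entry for each row: "xyz": the shift along the tool's x, y, z in mm, a list of three; "rot": the turn, a rotation vector about the tool's x, y, z in rad, a list of three; "grip": the opening, from 0 (shut) to 1 (fully open). In form: {"xyz": [[x, y, z], ...], "rot": [[rx, ry, rz], ...], "grip": [grip, ...]}. A call has exactly 10 rows; each row is the pose to reach, as a shift and turn from the pose commanded when the call began, along the tool's axes at that moment; what a row does not reach only later rows make up. A row lasts 1/8 s, in which the tool goes at most 62.5 mm and 10.7 degrees, less where a joint would pass 70% of its speed; a pose out of reach is approached as far as the arm can. A call with a gripper value outside its range is refused whole. The fingers move at their own pace and stop on an object; the grip force is fixed at half the most. Time passes only in rows, so rows that repeat a pose let the fingers close, or fill a call up. It gives the time, the measured TCP pose, the force, the opening and the grip force at its end, in the units of the state.
- readout.get_obs(): the state, without advancing time (a new reading comes with each control period).
- vision.camera(name): name is "scene" or "top" or "wrist"; returns a dict with "color" (384x512x3 uint8, red, green, blue), "depth" (384x512 float32, m along the optical axis (not along the pixel's ray), 0 where there is no reading), "camera_matrix" (3x3 intrinsics, pixels), "extrinsics" (4x4, takes a point from camera to world coordinates); the wrist camera has in their place "hand_eye" (4x4, takes a point from camera to tool coordinates, whose origin is the TCP and whose axes are the flange's). Camera axes: x right, y down, z forward; pixel columns grow to the right and rows downward; lengths in m; the calibration is good to about 2 mm. A picture is of the moment at which its call begins: read the wrist's pose just before it.
- ctrl.hand_in(): hands the job in; it is judged then, once.
The state is a dict: "time_s": time; "q": joint angles; "dq": joint speeds; "joint_efforts": joint torques, N m; "eef_pos": TCP position; "eef_rot": TCP orientation; "wrist_force": force on the tool from outside, world axes, zero at the start; "torque": the same for the moment, N m; "opening": opening from 0.0 (shut) to 1.0 (fully open); "grasp_force": force on a finger pad.
Only numpy, scipy, OpenCV 4.12 (cv2) and the standard library are available. Lean on these libraries where they do the work, as an engineer would, in place of code of your own. Each camera call takes 0.05 s, during which the arm holds its last target. There are 200 camera calls.

## Working session

There is one attempt and no reset: what is moved stays moved. The work goes in short steps, Python scripts to look and compute and a tool call to move; the robot and the scene stay as the last step left them, time stands still between calls to the robot, and variables do not carry over. Pictures are saved under pics/ and viewed, at most 10 in all, crops included, and the job is handed in when it is done.

Besides the shell and the picture viewer there is one more tool, called after "Emit:" by a JSON object that holds its "name" and its "arguments", one argument or row to a line. play_rows: Moves the arm, as the interface text tells. Its arguments: {"type":"object","properties":{"xyz":{"type":"array","items":{"type":"array","items":{"type":"number"}}},"rot":{"type":"array","items":{"type":"array","items":{"type":"number"}}},"grip":{"type":"array","items":{"type":"number"}}},"required":["xyz","rot","grip"]}

```bash
mkdir -p pics; cat > h.py <<'E'
import numpy as np,cv2
from bench import readout,vision,ctrl
from scipy.spatial.transform import Rotation as R
def T():
    o=readout.get_obs();M=np.eye(4);w,x,y,z=o['eef_rot'];M[:3,:3]=R.from_quat([x,y,z,w]).as_matrix();M[:3,3]=o['eef_pos'];return M
def cam(n):
    M=T();c=vision.camera(n)
    c['E']=M@np.array(c['hand_eye']) if n=='wrist' else np.array(c['extrinsics'])
    return c
def cloud(c):
    K=np.array(c['camera_matrix']);d=c['depth'];v,u=np.indices(d.shape)
    P=np.stack([(u-K[0,2])/K[0,0]*d,(v-K[1,2])/K[1,1]*d,d],-1)
    return P@c['E'][:3,:3].T+c['E'][:3,3]
def ray(c,u,v,z):
    K=np.array(c['camera_matrix']);r=c['E'][:3,:3]@np.array([(u-K[0,2])/K[0,0],(v-K[1,2])/K[1,1],1]);o=c['E'][:3,3]
    return o+r*(z-o[2])/r[2]
def save(c,f,k=1.5):
    cv2.imwrite('pics/'+f,cv2.resize(c['color'][...,::-1],None,fx=k,fy=k))
E
python3 - <<'E'
from h import *
import pickle
o=readout.get_obs();print(o['eef_pos'],T()[:3,:3].round(3).tolist(),o['wrist_force'],o['time_s'])
for n in['scene','top']:
    c=cam(n);save(c,n+'0.png');pickle.dump(c,open(n+'.pkl','wb'));print(n,c['E'].round(3).tolist(),np.array(c['camera_matrix']).tolist())
E
```

```text
[ 0.16593546 -0.54997778  0.24938793] [[0.957, 0.289, -0.0], [0.289, -0.957, 0.002], [0.0, -0.002, -1.0]] [0.47099039 0.50182502 0.48938817] 0.0
scene [[0.871, -0.238, 0.43, 0.252], [-0.491, -0.421, 0.763, -0.693], [-0.001, -0.875, -0.483, 0.551], [0.0, 0.0, 0.0, 1.0]] [[373.41441605896057, 0.0, 253.7659971331213], [0.0, 373.41441605896057, 192.67842535521416], [0.0, 0.0, 1.0]]
top [[0.006, -0.985, 0.17, 0.45], [-1.0, -0.003, 0.021, -0.06], [-0.02, -0.17, -0.985, 0.955], [0.0, 0.0, 0.0, 1.0]] [[352.02658430972906, 0.0, 254.79504451648296], [0.0, 352.02658430972906, 189.0160877130665], [0.0, 0.0, 1.0]]
```

View pics/top0.png

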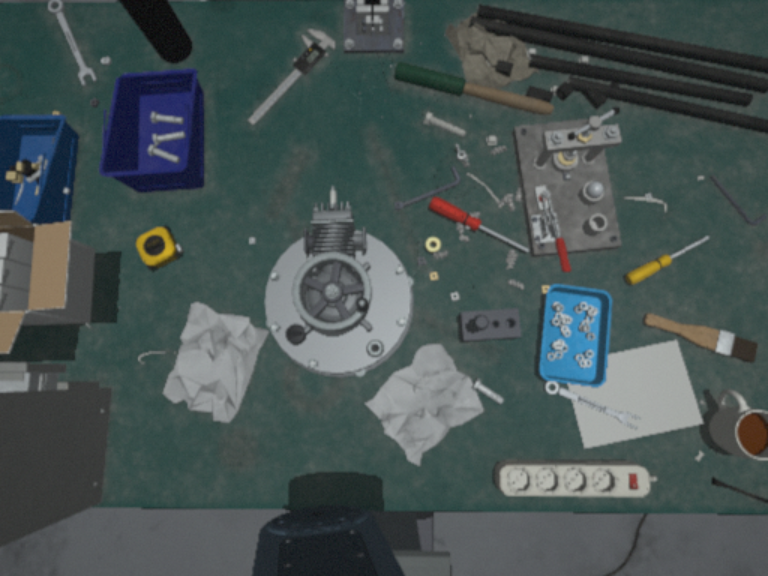

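View pics/scene0.png

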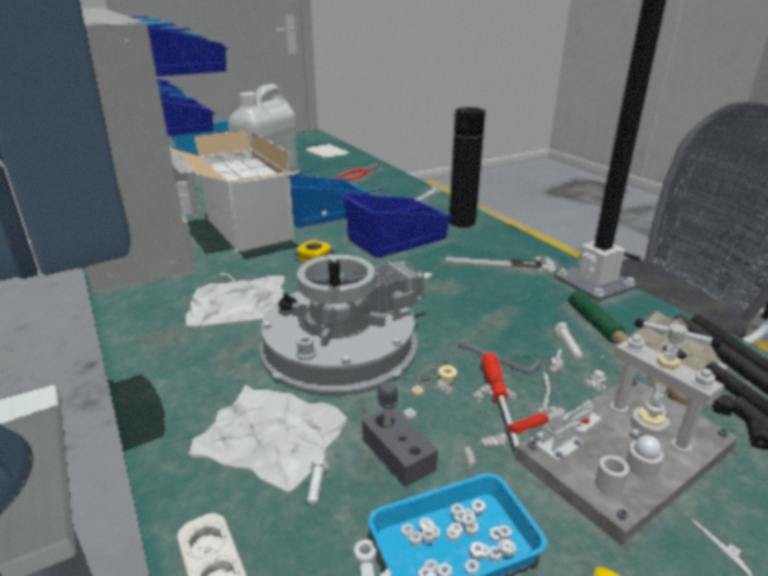

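The top view shows the wheel centre at about (333,291), the handle top (362,304), the bush (375,348) and the pin head (480,322), all in 1.5x pixels. The stand runs along image x, with the bushing at (433,244) and the screwdriver at (478,223).

```bash
python3 - <<'E'
from h import *
import pickle
c=pickle.load(open('top.pkl','rb'));P=cloud(c);col=c['color'].astype(int)
def comp(m,seed):
    n,l,s,ce=cv2.connectedComponentsWithStats(m.astype(np.uint8));
    d=[np.hypot(*(ce[i]-seed)) if s[i,4]>4 else 999 for i in range(1,n)];i=1+int(np.argmin(d));return ce[i],s[i],l==i
v,u=np.indices(P.shape[:2])
def near(x,y,r):return np.hypot(u-x,v-y)<r
m=(abs(P[...,2]-.144)<.006)&near(222,194,40)
Q=P[m][:,:2]
# circle fit
for k in range(5):
    A=np.c_[2*Q,np.ones(len(Q))];s=np.linalg.lstsq(A,(Q**2).sum(1),rcond=None)[0]
    r=np.hypot(*(Q-s[:2]).T);Q=Q[abs(r-np.median(r))<.012]
print('wheel',s[:2],np.median(r),len(Q))
gray=col.sum(2)
hm=near(241,202,8)&(gray<120)
a=comp(hm,(241,202));print('handle px',a[0],a[1],ray(c,*a[0],.18), 'depth',np.median(P[a[2]],0))
hz=near(241,202,10)&(P[...,2]>.165);print('handle z',P[hz].mean(0) if hz.any() else None,hz.sum())
bz=near(250,232,10)&(abs(P[...,2]-.08)<.008);print('bush',P[bz].mean(0),bz.sum(),ray(c,250,232,.08))
pz=near(320,214,12)&(P[...,2]>.075);print('pin',P[pz].mean(0),pz.sum(),P[pz][:,2].max(),ray(c,320,214,.096))
sz=near(327,216,28)&(abs(P[...,2]-.036)<.007);print('stand',P[sz].mean(0),sz.sum(),cv2.minAreaRect(P[sz][:,:2].astype(np.float32)*1000))
print('bushing',ray(c,433/1.5,244/1.5,.018),'sd',ray(c,431/1.5,204/1.5,.015),ray(c,527/1.5,250/1.5,.01))
print('plugtip',P[int(190/1.5),int(333/1.5)])
E
```

```text
wheel [0.57800786 0.03675681] 0.055831457546205256 727Traceback (most recent call last):
  File "<stdin>", line 18, in <module>
  File "<stdin>", line 6, in comp
    return _wrapfunc(a, 'argmin', axis=axis, out=out, **kwds)
    return _wrapit(obj, method, *args, **kwds)
    result = getattr(arr, method)(*args, **kwds)
ValueError: attempt to get argmin of an empty sequence
```

```bash
python3 - <<'E'
from h import *
import pickle
c=pickle.load(open('top.pkl','rb'));P=cloud(c)
v,u=np.indices(P.shape[:2])
def near(x,y,r):return np.hypot(u-x,v-y)<r
hz=near(241,202,10)&(P[...,2]>.165);print('handle z',P[hz].mean(0) if hz.any() else None,hz.sum(),P[hz][:,2].max(), ray(c,241.5,202,.188))
bz=near(250,232,10)&(abs(P[...,2]-.08)<.008);print('bush',P[bz].mean(0),bz.sum(),ray(c,250,232,.08))
pz=near(320,214,12)&(P[...,2]>.075);print('pin',P[pz].mean(0),pz.sum(),P[pz][:,2].max(),ray(c,320,214,.096))
sz=near(327,216,28)&(abs(P[...,2]-.036)<.007);print('stand',P[sz].mean(0),sz.sum(),cv2.minAreaRect(P[sz][:,:2].astype(np.float32)*1000))
print('bushing',ray(c,433/1.5,244/1.5,.018),'sd',ray(c,431/1.5,204/1.5,.015),ray(c,527/1.5,250/1.5,.01))
print('plugtip',P[int(190/1.5),int(333/1.5)])
E
```

```text
handle z [ 0.55178967 -0.013374    0.18711689] 57 0.19269928649607038 [ 0.55324624 -0.01519669  0.188     ]
bush [ 0.49297352 -0.02958741  0.0791591 ] 58 [ 0.4931424  -0.03080719  0.08      ]
pin [ 0.53367082 -0.20004936  0.10178717] 93 0.9546689343047093 [ 0.53684529 -0.20162933  0.096     ]
stand [ 0.53656052 -0.22990132  0.03518673] 621 ((537.2177124023438, -228.5218048095703), (50.2852783203125, 100.27070617675781), 4.041567802429199)
bushing [ 0.68492472 -0.13273438  0.018     ] sd [ 0.76179204 -0.13003818  0.015     ] [ 0.67588832 -0.30456129  0.01      ]
plugtip [0.7663647  0.04423933 0.08297184]
```

Emit:
{"name": "play_rows", "arguments": {
  "xyz": [
    [50,-42,-10],
    [100,-84,-20],
    [150,-126,-30],
    [203,-168,-40],
    [254,-210,-50],
    [304,-253,-50],
    [355,-295,-50],
    [406,-337,-50],
    [456,-379,-50],
    [507,-421,-50]
  ],
  "rot": [
    [0,0,0.03],
    [0,0,0.06],
    [0,0,0.09],
    [0,0,0.12],
    [0,0,0.15],
    [0,0,0.18],
    [0,0,0.21],
    [0,0,0.24],
    [0,0,0.27],
    [0,0,0.293]
  ],
  "grip": [1,1,1,1,1,1,1,1,1,1]
}}

```text
time_s: 1.35
eef_pos: [0.5098, -0.0304, 0.3001]
eef_rot: [0.0, 1.0, -0.0, -0.0]
wrist_force: [0.6, -0.7, -0.8]
opening: 1.002
grasp_force: 0.0
```

```bash
python3 - <<'E'
from h import *
import pickle
cam('wrist');c=cam('wrist');o=readout.get_obs();print(o['eef_pos'],o['dq'],o['q']);save(c,'w1.png');pickle.dump(c,open('w1.pkl','wb'));print(c['E'].round(3).tolist(),np.array(c['camera_matrix']).round(1).tolist())
E
```

```text
[ 0.51067494 -0.02724642  0.29976929] [-0.09456847 -0.030117    0.04001115 -0.05299386  0.01551764 -0.098806  ] [-0.28697783 -0.00290184  1.70460846  0.00207471  1.44042897  1.27745813]
[[0.004, -0.955, -0.298, 0.589], [-1.0, -0.006, 0.003, -0.025], [-0.005, 0.298, -0.955, 0.423], [0.0, 0.0, 0.0, 1.0]] [[335.6, 0.0, 251.4], [0.0, 335.6, 188.6], [0.0, 0.0, 1.0]]
```

View pics/w1.png

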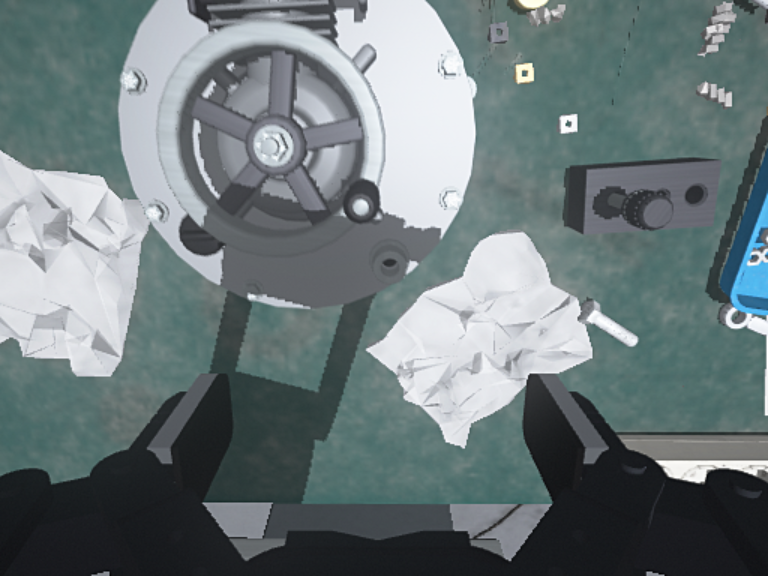

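The wrist view shows the hub nut at (271,146), the handle top (361,200), the bush mouth (389,263) and the pin head top (655,210).

```bash
python3 - <<'E'
from h import *
import pickle
c=pickle.load(open('w1.pkl','rb'));P=cloud(c);v,u=np.indices(P.shape[:2])
def near(x,y,r):return np.hypot(u-x/1.5,v-y/1.5)<r
m=(abs(P[...,2]-.144)<.004)&near(271,146,100)
Q=P[m][:,:2]
for k in range(6):
    A=np.c_[2*Q,np.ones(len(Q))];s=np.linalg.lstsq(A,(Q**2).sum(1),rcond=None)[0]
    r=np.hypot(*(Q-s[:2]).T);Q=Q[abs(r-np.median(r))<.008]
print('wheel',s[:2],np.median(r),len(Q))
for n,x,y,rr,lo,hi in [('handle',361,200,16,.18,.2),('bush',389,263,18,.075,.085),('pin',655,210,20,.088,.105)]:
    q=near(x,y,rr)&(P[...,2]>lo)&(P[...,2]<hi);B=P[q];print(n,B.mean(0),len(B),(B.min(0)+B.max(0))/2,(B.max(0)-B.min(0)),(cv2.minEnclosingCircle(B[:,:2].astype(np.float32)*1000)))
    print(ray(c,x/1.5,y/1.5,{'handle':.189,'bush':.08,'pin':.096}[n]))
print(readout.get_obs()['eef_pos'])
E
```

```text
wheel [0.57918227 0.03313332] 0.05557582771508259 6341
handle [ 0.55475326 -0.01663832  0.18869465] 497 [ 0.55420499 -0.01636962  0.18680908] [0.01660926 0.01710212 0.01355648] ((553.94775390625, -16.51139259338379), 8.854305267333984)
[ 0.55600373 -0.01702319  0.189     ]
bush [ 0.49429541 -0.03245985  0.07924871] 321 [ 0.49406366 -0.032346    0.07864648] [0.02457545 0.02354232 0.00726504] ((493.9659423828125, -32.547542572021484), 12.390584945678711)
[ 0.4964734  -0.03263825  0.08      ]
pin [ 0.5367056  -0.20428214  0.09420222] 512 [ 0.53595558 -0.2058148   0.09306454] [0.02476128 0.0248453  0.00962891] ((536.0086059570312, -206.13356018066406), 12.766481399536133)
[ 0.53742703 -0.20486214  0.096     ]
[ 0.51067494 -0.02724642  0.29976929]
```

Emit:
{"name": "play_rows", "arguments": {
  "xyz": [
    [15,-4,20],
    [30,-8,40],
    [44,-11,60],
    [44,-11,80],
    [44,-11,80],
    [44,-11,80],
    [44,-11,80],
    [44,-11,80],
    [44,-11,80],
    [44,-11,80]
  ],
  "rot": [
    [0,0,0],
    [0,0,0],
    [0,0,0],
    [0,0,0],
    [0,0,0],
    [0,0,0],
    [0,0,0],
    [0,0,0],
    [0,0,0],
    [0,0,0]
  ],
  "grip": [1,1,1,1,1,1,1,1,1,1]
}}

```text
time_s: 2.7
eef_pos: [0.5531, -0.0215, 0.2204]
eef_rot: [0.0, 1.0, -0.0, 0.0]
wrist_force: [0.1, 0.2, -0.2]
opening: 1.001
grasp_force: 0.0
```

Emit:
{"name": "play_rows", "arguments": {
  "xyz": [
    [1,-5,15],
    [1,-5,30],
    [1,-5,40],
    [1,-5,48],
    [1,-5,48],
    [1,-5,48],
    [1,-5,48],
    [1,-5,48],
    [1,-5,48],
    [1,-5,48]
  ],
  "rot": [
    [0,0,0],
    [0,0,0],
    [0,0,0],
    [0,0,0],
    [0,0,0],
    [0,0,0],
    [0,0,0],
    [0,0,0],
    [0,0,0],
    [0,0,0]
  ],
  "grip": [1,1,1,1,1,0,0,0,0,0]
}}

```text
time_s: 3.95
eef_pos: [0.5544, -0.0157, 0.1729]
eef_rot: [-0.001, 1.0, 0.0, 0.0]
wrist_force: [0.5, 5.3, 3.7]
opening: 0.192
grasp_force: 59.0
```

```bash
python3 - <<'E'
import numpy as np
f=np.radians(-116.1)
p=lambda t:56*np.array([np.cos(f-t),np.sin(f-t)])
for k in range(13):
    a=p(.2*k); print(round(.2*k,2),[[round((p(.2*k+.02*j)-a)[0],1),round(-(p(.2*k+.02*j)-a)[1],1)] for j in range(2,11,2)], 'abs',(p(.2*k+.2)+[579,33.5]).round(1),'tang',np.array([np.sin(f-.2*k-.2),-np.cos(f-.2*k-.2)]).round(2))
E
```

```text
0.0 [[np.float64(-2.0), np.float64(-1.0)], [np.float64(-3.9), np.float64(-2.1)], [np.float64(-5.8), np.float64(-3.3)], [np.float64(-7.7), np.float64(-4.6)], [np.float64(-9.5), np.float64(-5.9)]] abs [544.9 -10.9] tang [-0.79  0.61]
0.2 [[np.float64(-1.7), np.float64(-1.4)], [np.float64(-3.4), np.float64(-2.9)], [np.float64(-5.1), np.float64(-4.4)], [np.float64(-6.6), np.float64(-6.0)], [np.float64(-8.1), np.float64(-7.7)]] abs [536.7  -3.2] tang [-0.66  0.75]
0.4 [[np.float64(-1.4), np.float64(-1.7)], [np.float64(-2.8), np.float64(-3.5)], [np.float64(-4.1), np.float64(-5.3)], [np.float64(-5.3), np.float64(-7.2)], [np.float64(-6.5), np.float64(-9.1)]] abs [530.3   5.9] tang [-0.49  0.87]
0.6 [[np.float64(-1.1), np.float64(-2.0)], [np.float64(-2.0), np.float64(-4.0)], [np.float64(-3.0), np.float64(-6.0)], [np.float64(-3.8), np.float64(-8.1)], [np.float64(-4.5), np.float64(-10.2)]] abs [525.8  16.1] tang [-0.31  0.95]
0.8 [[np.float64(-0.7), np.float64(-2.1)], [np.float64(-1.2), np.float64(-4.3)], [np.float64(-1.7), np.float64(-6.5)], [np.float64(-2.1), np.float64(-8.7)], [np.float64(-2
[... 1171 characters left out ...]
 76.8] tang [0.77 0.63]
2.0 [[np.float64(1.8), np.float64(-1.4)], [np.float64(3.6), np.float64(-2.7)], [np.float64(5.4), np.float64(-3.9)], [np.float64(7.4), np.float64(-5.1)], [np.float64(9.3), np.float64(-6.2)]] abs [552.8  83. ] tang [0.88 0.47]
2.2 [[np.float64(2.0), np.float64(-1.0)], [np.float64(4.0), np.float64(-1.9)], [np.float64(6.1), np.float64(-2.8)], [np.float64(8.2), np.float64(-3.5)], [np.float64(10.4), np.float64(-4.2)]] abs [563.2  87.2] tang [0.96 0.28]
2.4 [[np.float64(2.2), np.float64(-0.6)], [np.float64(4.3), np.float64(-1.1)], [np.float64(6.5), np.float64(-1.5)], [np.float64(8.8), np.float64(-1.8)], [np.float64(11.0), np.float64(-2.1)]] abs [574.2  89.3] tang [1.   0.09]
```

Emit:
{"name": "play_rows", "arguments": {
  "xyz": [
    [-1,-0.5,0],
    [-2,-1,0],
    [-3,-1.5,0],
    [-3.9,-2.1,0],
    [-4.9,-2.7,0],
    [-5.8,-3.3,0],
    [-6.8,-4,0],
    [-7.7,-4.6,0],
    [-8.6,-5.2,0],
    [-9.5,-5.9,0]
  ],
  "rot": [
    [0,0,0],
    [0,0,0],
    [0,0,0],
    [0,0,0],
    [0,0,0],
    [0,0,0],
    [0,0,0],
    [0,0,0],
    [0,0,0],
    [0,0,0]
  ],
  "grip": [0,0,0,0,0,0,0,0,0,0]
}}

```text
time_s: 5.2
eef_pos: [0.5467, -0.011, 0.1729]
eef_rot: [0.001, 1.0, -0.0, 0.003]
wrist_force: [7.7, 1.9, -1.6]
opening: 0.192
grasp_force: 58.5
```

Emit:
{"name": "play_rows", "arguments": {
  "xyz": [
    [-0.9,-0.7,0],
    [-1.7,-1.4,0],
    [-2.6,-2.1,0],
    [-3.4,-2.9,0],
    [-4.3,-3.6,0],
    [-5.1,-4.4,0],
    [-5.9,-5.2,0],
    [-6.6,-6,0],
    [-7.4,-6.8,0],
    [-8.1,-7.7,0]
  ],
  "rot": [
    [0,0,0],
    [0,0,0],
    [0,0,0],
    [0,0,0],
    [0,0,0],
    [0,0,0],
    [0,0,0],
    [0,0,0],
    [0,0,0],
    [0,0,0]
  ],
  "grip": [0,0,0,0,0,0,0,0,0,0]
}}

```text
time_s: 6.45
eef_pos: [0.5386, -0.0039, 0.1729]
eef_rot: [0.001, 1.0, -0.0, 0.003]
wrist_force: [7.7, -0.9, -2.0]
opening: 0.192
grasp_force: 58.5
```

Emit:
{"name": "play_rows", "arguments": {
  "xyz": [
    [-0.7,-0.8,0],
    [-1.4,-1.7,0],
    [-2.1,-2.6,0],
    [-2.8,-3.5,0],
    [-3.4,-4.4,0],
    [-4.1,-5.3,0],
    [-4.7,-6.2,0],
    [-5.3,-7.2,0],
    [-5.9,-8.1,0],
    [-6.5,-9.1,0]
  ],
  "rot": [
    [0,0,0],
    [0,0,0],
    [0,0,0],
    [0,0,0],
    [0,0,0],
    [0,0,0],
    [0,0,0],
    [0,0,0],
    [0,0,0],
    [0,0,0]
  ],
  "grip": [0,0,0,0,0,0,0,0,0,0]
}}

```text
time_s: 7.7
eef_pos: [0.532, 0.0048, 0.1729]
eef_rot: [0.001, 1.0, -0.0, 0.002]
wrist_force: [7.1, -1.9, -1.8]
opening: 0.197
grasp_force: 58.6
```

Emit:
{"name": "play_rows", "arguments": {
  "xyz": [
    [-0.6,-1,0],
    [-1.1,-2,0],
    [-1.6,-3,0],
    [-2,-4,0],
    [-2.5,-5,0],
    [-3,-6,0],
    [-3.4,-7,0],
    [-3.8,-8.1,0],
    [-4.2,-9.1,0],
    [-4.5,-10.2,0]
  ],
  "rot": [
    [0,0,0],
    [0,0,0],
    [0,0,0],
    [0,0,0],
    [0,0,0],
    [0,0,0],
    [0,0,0],
    [0,0,0],
    [0,0,0],
    [0,0,0]
  ],
  "grip": [0,0,0,0,0,0,0,0,0,0]
}}

```text
time_s: 8.95
eef_pos: [0.5272, 0.0146, 0.1729]
eef_rot: [0.002, 1.0, -0.0, 0.002]
wrist_force: [4.4, -4.1, -0.3]
opening: 0.193
grasp_force: 58.8
```

Emit:
{"name": "play_rows", "arguments": {
  "xyz": [
    [-0.4,-1,0],
    [-0.7,-2.1,0],
    [-1,-3.2,0],
    [-1.2,-4.3,0],
    [-1.5,-5.4,0],
    [-1.7,-6.5,0],
    [-1.9,-7.6,0],
    [-2.1,-8.7,0],
    [-2.3,-9.8,0],
    [-2.4,-10.9,0]
  ],
  "rot": [
    [0,0,0],
    [0,0,0],
    [0,0,0],
    [0,0,0],
    [0,0,0],
    [0,0,0],
    [0,0,0],
    [0,0,0],
    [0,0,0],
    [0,0,0]
  ],
  "grip": [0,0,0,0,0,0,0,0,0,0]
}}

```text
time_s: 10.2
eef_pos: [0.5243, 0.0253, 0.1729]
eef_rot: [0.002, 1.0, -0.0, 0.001]
wrist_force: [2.8, -6.3, 1.0]
opening: 0.195
grasp_force: 59.0
```

Emit:
{"name": "play_rows", "arguments": {
  "xyz": [
    [-0.1,-1.1,0],
    [-0.2,-2.2,0],
    [-0.3,-3.3,0],
    [-0.3,-4.5,0],
    [-0.4,-5.6,0],
    [-0.4,-6.7,0],
    [-0.4,-7.8,0],
    [-0.3,-8.9,0],
    [-0.3,-10,0],
    [-0.2,-11.2,0]
  ],
  "rot": [
    [0,0,0],
    [0,0,0],
    [0,0,0],
    [0,0,0],
    [0,0,0],
    [0,0,0],
    [0,0,0],
    [0,0,0],
    [0,0,0],
    [0,0,0]
  ],
  "grip": [0,0,0,0,0,0,0,0,0,0]
}}

```text
time_s: 11.45
eef_pos: [0.5236, 0.0352, 0.1729]
eef_rot: [0.003, 1.0, -0.0, 0.001]
wrist_force: [-0.5, -10.9, 3.4]
opening: 0.185
grasp_force: 59.3
```

Emit:
{"name": "play_rows", "arguments": {
  "xyz": [
    [0,-0.6,0],
    [0.1,-1.1,0],
    [0.1,-1.7,0],
    [0.2,-2.2,0],
    [0.3,-2.8,0],
    [0.4,-3.3,0],
    [0.5,-3.9,0],
    [0.6,-4.4,0],
    [0.7,-5,0],
    [0.8,-5.5,0]
  ],
  "rot": [
    [0,0,0],
    [0,0,0],
    [0,0,0],
    [0,0,0],
    [0,0,0],
    [0,0,0],
    [0,0,0],
    [0,0,0],
    [0,0,0],
    [0,0,0]
  ],
  "grip": [0,0,0,0,0,0,0,0,0,0]
}}

```text
time_s: 12.7
eef_pos: [0.5239, 0.0402, 0.1729]
eef_rot: [0.003, 1.0, -0.0, 0.0]
wrist_force: [-2.8, -13.0, 4.6]
opening: 0.192
grasp_force: 59.5
```

Emit:
{"name": "play_rows", "arguments": {
  "xyz": [
    [0.1,-0.6,0],
    [0.2,-1.1,0],
    [0.4,-1.7,0],
    [0.5,-2.2,0],
    [0.6,-2.8,0],
    [0.7,-3.3,0],
    [0.9,-3.9,0],
    [1,-4.4,0],
    [1.1,-5,0],
    [1.3,-5.5,0]
  ],
  "rot": [
    [0,0,0],
    [0,0,0],
    [0,0,0],
    [0,0,0],
    [0,0,0],
    [0,0,0],
    [0,0,0],
    [0,0,0],
    [0,0,0],
    [0,0,0]
  ],
  "grip": [0,0,0,0,0,0,0,0,0,0]
}}

```text
time_s: 13.95
eef_pos: [0.5248, 0.0457, 0.1729]
eef_rot: [0.004, 1.0, -0.0, -0.001]
wrist_force: [-4.4, -12.3, 5.9]
opening: 0.192
grasp_force: 59.8
```

Emit:
{"name": "play_rows", "arguments": {
  "xyz": [
    [0.2,-0.5,0],
    [0.3,-1.1,0],
    [0.5,-1.6,0],
    [0.7,-2.1,0],
    [0.9,-2.7,0],
    [1,-3.2,0],
    [1.2,-3.7,0],
    [1.4,-4.2,0],
    [1.6,-4.8,0],
    [1.8,-5.3,0]
  ],
  "rot": [
    [0,0,0],
    [0,0,0],
    [0,0,0],
    [0,0,0],
    [0,0,0],
    [0,0,0],
    [0,0,0],
    [0,0,0],
    [0,0,0],
    [0,0,0]
  ],
  "grip": [0,0,0,0,0,0,0,0,0,0]
}}

```text
time_s: 15.2
eef_pos: [0.5262, 0.0514, 0.1728]
eef_rot: [0.003, 1.0, -0.0, -0.001]
wrist_force: [-6.2, -11.7, 6.6]
opening: 0.199
grasp_force: 59.8
```

Emit:
{"name": "play_rows", "arguments": {
  "xyz": [
    [0.2,-0.5,0],
    [0.4,-1,0],
    [0.7,-1.6,0],
    [0.9,-2.1,0],
    [1.1,-2.6,0],
    [1.4,-3.1,0],
    [1.6,-3.6,0],
    [1.9,-4.1,0],
    [2.1,-4.6,0],
    [2.4,-5.1,0]
  ],
  "rot": [
    [0,0,0],
    [0,0,0],
    [0,0,0],
    [0,0,0],
    [0,0,0],
    [0,0,0],
    [0,0,0],
    [0,0,0],
    [0,0,0],
    [0,0,0]
  ],
  "grip": [0,0,0,0,0,0,0,0,0,0]
}}

```text
time_s: 16.45
eef_pos: [0.5285, 0.0572, 0.1728]
eef_rot: [0.003, 1.0, -0.0, -0.001]
wrist_force: [-7.2, -10.1, 8.2]
opening: 0.197
grasp_force: 59.9
```

Emit:
{"name": "play_rows", "arguments": {
  "xyz": [
    [0.3,-0.5,0],
    [0.5,-1,0],
    [0.8,-1.5,0],
    [1.1,-2,0],
    [1.4,-2.4,0],
    [1.7,-2.9,0],
    [2,-3.4,0],
    [2.2,-3.9,0],
    [2.5,-4.4,0],
    [2.8,-4.8,0]
  ],
  "rot": [
    [0,0,0],
    [0,0,0],
    [0,0,0],
    [0,0,0],
    [0,0,0],
    [0,0,0],
    [0,0,0],
    [0,0,0],
    [0,0,0],
    [0,0,0]
  ],
  "grip": [0,0,0,0,0,0,0,0,0,0]
}}

```text
time_s: 17.7
eef_pos: [0.5314, 0.0629, 0.1728]
eef_rot: [0.002, 1.0, -0.0, -0.001]
wrist_force: [-5.9, -5.2, 7.9]
opening: 0.198
grasp_force: 59.9
```

Emit:
{"name": "play_rows", "arguments": {
  "xyz": [
    [0.2,-0.2,0],
    [0.3,-0.5,0],
    [0.5,-0.7,0],
    [0.6,-0.9,0],
    [0.8,-1.2,0],
    [1,-1.4,0],
    [1.1,-1.6,0],
    [1.3,-1.8,0],
    [1.4,-2.1,0],
    [1.6,-2.3,0]
  ],
  "rot": [
    [0,0,0],
    [0,0,0],
    [0,0,0],
    [0,0,0],
    [0,0,0],
    [0,0,0],
    [0,0,0],
    [0,0,0],
    [0,0,0],
    [0,0,0]
  ],
  "grip": [0,0,0,0,0,0,0,0,0,0]
}}

```text
time_s: 18.95
eef_pos: [0.5331, 0.0657, 0.1728]
eef_rot: [0.001, 1.0, -0.0, -0.001]
wrist_force: [-4.7, -3.4, 8.0]
opening: 0.191
grasp_force: 59.8
```

```bash
python3 - <<'E'
from h import *
import pickle
c=cam('wrist');save(c,'w2.png');pickle.dump(c,open('w2.pkl','wb'));o=readout.get_obs();print(o['eef_pos'],o['wrist_force'])
E
```

```text
[0.53316676 0.06574236 0.17283002] [-4.43705131 -2.82580795  6.93624752]
```

View pics/w2.png

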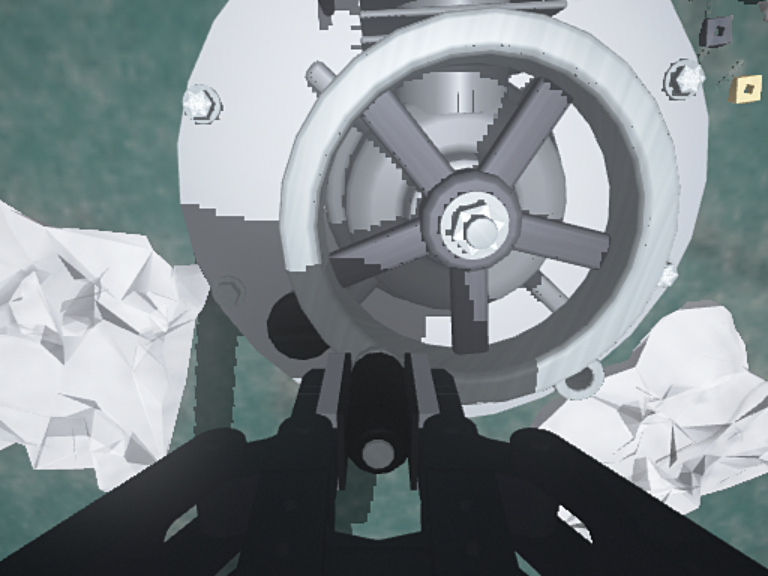

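The wrist view shows the handle held at about (380,455) and the wheel centre near (470,220). The force has fallen back to plain friction, about 5.5 N, so dead centre is here. I'll go slightly past it.

Emit:
{"name": "play_rows", "arguments": {
  "xyz": [
    [0.2,-0.3,0],
    [0.5,-0.6,0],
    [0.7,-0.9,0],
    [1,-1.3,0],
    [1.2,-1.6,0],
    [1.4,-1.9,0],
    [1.7,-2.2,0],
    [1.9,-2.5,0],
    [2.1,-2.8,0],
    [2.4,-3.1,0]
  ],
  "rot": [
    [0,0,0],
    [0,0,0],
    [0,0,0],
    [0,0,0],
    [0,0,0],
    [0,0,0],
    [0,0,0],
    [0,0,0],
    [0,0,0],
    [0,0,0]
  ],
  "grip": [0,0,0,0,0,0,0,0,0,0]
}}

```text
time_s: 20.25
eef_pos: [0.5358, 0.0693, 0.1728]
eef_rot: [0.001, 1.0, -0.0, -0.0]
wrist_force: [-3.8, -0.2, 7.2]
opening: 0.196
grasp_force: 59.7
```

```bash
python3 - <<'E'
import numpy as np
d=[(546.7,-11,7.7,1.9),(538.6,-3.9,7.7,-.9),(532,4.8,7.1,-1.9),(527.2,14.6,4.4,-4.1),(524.3,25.3,2.8,-6.3),(523.6,35.2,-.5,-10.9),(523.9,40.2,-2.8,-13),(524.8,45.7,-4.4,-12.3),(526.2,51.4,-6.2,-11.7),(528.5,57.2,-7.2,-10.1),(531.4,62.9,-5.9,-5.2),(533.1,65.7,-4.7,-3.4)]
d=np.array(d);x,y=d[:,0]-579,d[:,1]-33.5
A=np.c_[2*d[:,:2],np.ones(len(d))];s=np.linalg.lstsq(A,(d[:,:2]**2).sum(1),rcond=None)[0];print('fit C',s[:2],np.sqrt(s[2]+s[:2]@s[:2]))
ph=np.unwrap(np.arctan2(y,x));th=-np.radians(116.1)-ph;th=(th+np.pi)%(2*np.pi)-np.pi
F=-(np.sin(ph)*d[:,2]-np.cos(ph)*d[:,3])
print(np.c_[th,F].round(2).tolist())
from scipy.optimize import least_squares
def model(h,D,fr,A):
    e=h-D;return fr+A*np.interp(e,[-.7,-.4,.4,.7],[0,1,-1,0])
def res(p):
    D,fr,k,A=p;return np.r_[model(th-k*(F-fr),D,fr,A)-F,(A-8.5)/1,(fr-5.8)/.5, k/.01]
r=least_squares(res,[1.7,5.8,0.003,8.5]);print(r.x,r.fun.round(2))
E
```

```text
fit C [579.74172465  34.36062172] 56.14828458326803
[[0.17, 5.12], [0.37, 5.89], [0.57, 5.32], [0.77, 5.36], [0.97, 6.65], [1.15, 10.91], [1.24, 13.24], [1.34, 12.97], [1.44, 13.07], [1.55, 12.2], [1.67, 7.52], [1.73, 5.48]]
[1.71388713e+00 6.05592624e+00 9.34624462e-05 9.14376420e+00] [ 0.94  0.16  0.73  0.7  -0.59 -0.84 -0.43  1.73 -0.79 -2.48 -0.43  0.27
  0.64  0.51  0.01]
```

```bash
python3 - <<'E'
from h import *
import pickle
o=readout.get_obs();c=cam('wrist');print(o['eef_pos'],o['wrist_force']);pickle.dump(c,open('w3.pkl','wb'))
for f in['w1','w2','w3']:
    P=cloud(pickle.load(open(f+'.pkl','rb'))).reshape(-1,3)
    m=(abs(P[:,2]-.144)<.004)&(np.hypot(P[:,0]-.579,P[:,1]-.0335)<.07);Q=P[m][:,:2]
    for k in range(8):
        A=np.c_[2*Q,np.ones(len(Q))];s=np.linalg.lstsq(A,(Q**2).sum(1),rcond=None)[0]
        r=np.hypot(*(Q-s[:2]).T);Q=Q[abs(r-np.median(r))<.007]
    rel=P[:,:2]-s[:2];r=np.hypot(*rel.T);m=(r>.022)&(r<.045)
    z=P[m][:,2];h,e=np.histogram(z,bins=np.arange(.05,.16,.005))
    g=m&(P[:,2]>.113)&(P[:,2]<.14);a=np.arctan2(rel[g,1],rel[g,0])
    ph=np.angle(np.exp(5j*a).mean())/5
    # per-spoke centres
    b=[]
    for k in range(5):
        ck=ph+k*2*np.pi/5;dd=np.angle(np.exp(1j*(a-ck)));dd=dd[abs(dd)<.5];b.append((round(float(np.degrees(ck)),1),len(dd),round(float(np.degrees(np.median(dd))),1)))
    print(f,s[:2],np.median(r[m]),np.degrees(ph),abs(np.exp(5j*a).mean()),b,h.tolist())
E
```

```text
[0.53578287 0.06929791 0.17281249] [-3.75231974 -0.2323139   7.15790495]
w1 [0.57918656 0.03313057] 0.03487159976336635 -6.844667142984196 0.8236377551979113 [(-6.8, 496, -0.4), (65.2, 456, -0.2), (137.2, 405, 0.3), (209.2, 410, 0.3), (281.2, 436, 0.1)] [0, 0, 0, 1, 16, 32, 26, 33, 50, 560, 2233, 567, 0, 2, 176, 2025, 0, 0, 0, 0, 0]
w2 [0.58001641 0.03387471] 0.03669233598451814 -31.694854983440262 0.8250423367652139 [(-31.7, 1410, 0.4), (40.3, 1307, 0.5), (112.3, 1129, -0.1), (184.3, 993, -0.6), (256.3, 1122, -0.3)] [0, 0, 0, 3, 17, 16, 16, 17, 52, 1043, 5383, 1394, 0, 3, 432, 5526, 0, 0, 0, 0, 0]
w3 [0.58002693 0.03391403] 0.03511359009583499 35.655483720813415 0.8251740985577778 [(35.7, 1306, 0.4), (107.7, 1134, -0.2), (179.7, 996, -0.7), (251.7, 1088, -0.3), (323.7, 1394, 0.3)] [0, 0, 0, 9, 30, 28, 30, 34, 60, 1051, 5298, 1305, 0, 6, 479, 5433, 0, 0, 0, 0, 0]
```

Emit:
{"name": "play_rows", "arguments": {
  "xyz": [
    [0,0,0],
    [0,0,0],
    [0,0,0],
    [0,0,0],
    [0,0,-15],
    [0,0,-40],
    [0,0,-70],
    [0,0,-100],
    [0,0,-110],
    [0,0,-110]
  ],
  "rot": [
    [0,0,0],
    [0,0,0],
    [0,0,0],
    [0,0,0],
    [0,0,0],
    [0,0,0],
    [0,0,0],
    [0,0,0],
    [0,0,0],
    [0,0,0]
  ],
  "grip": [0.7,0.7,0.7,0.7,0.7,0.7,0.7,0.7,0.7,0.7]
}}

```text
time_s: 21.55
eef_pos: [0.5363, 0.0701, 0.283]
eef_rot: [0.0, 1.0, -0.0, 0.001]
wrist_force: [-0.3, 1.0, 0.3]
opening: 0.698
grasp_force: 0.0
```

```bash
cat > sp.py <<'E'
from h import *
o=readout.get_obs();c=cam('wrist');print(o['eef_pos'],o['wrist_force'],o['time_s'])
P=cloud(c).reshape(-1,3)
m=(abs(P[:,2]-.144)<.004)&(np.hypot(P[:,0]-.579,P[:,1]-.0335)<.07);Q=P[m][:,:2]
for k in range(8):
    A=np.c_[2*Q,np.ones(len(Q))];s=np.linalg.lstsq(A,(Q**2).sum(1),rcond=None)[0]
    r=np.hypot(*(Q-s[:2]).T);Q=Q[abs(r-np.median(r))<.007]
rel=P[:,:2]-s[:2];r=np.hypot(*rel.T);g=(r>.022)&(r<.045)&(P[:,2]>.113)&(P[:,2]<.14);a=np.arctan2(rel[g,1],rel[g,0])
print(s[:2],np.degrees(np.angle(np.exp(5j*a).mean())/5),g.sum())
B=P[(abs(P[:,2]-.08)<.005)&(np.hypot(P[:,0]-.494,P[:,1]+.0325)<.018)];print('bush',len(B),cv2.minEnclosingCircle(B[:,:2].astype(np.float32)*1000) if len(B) else 0)
E
python3 sp.py
```

```text
[0.53626617 0.07013875 0.28298936] [-0.29152463  0.99689405  0.26941902] 21.55
[0.57964485 0.03379701] 35.536783341032745 2277
bush 353 ((494.138671875, -32.32691192626953), 12.590703964233398)
```

Emit:
{"name": "play_rows", "arguments": {
  "xyz": [
    [0,30,0],
    [0,70,0],
    [0,110,10],
    [0,150,20],
    [0,190,40],
    [0,230,60],
    [0,260,80],
    [0,274,93],
    [0,274,93],
    [0,274,93]
  ],
  "rot": [
    [0,0,-0.08],
    [0,0,-0.16],
    [0,0,-0.25],
    [0,0,-0.34],
    [0,0,-0.43],
    [0,0,-0.52],
    [0,0,-0.6],
    [0,0,-0.66],
    [0,0,-0.66],
    [0,0,-0.66]
  ],
  "grip": [0.8,0.8,0.8,0.8,0.8,0.8,0.8,0.8,0.8,0.8]
}}

```text
time_s: 22.85
eef_pos: [0.5357, -0.2031, 0.1889]
eef_rot: [-0.001, 0.946, 0.323, -0.0]
wrist_force: [0.4, 0.1, 0.8]
opening: 0.799
grasp_force: 0.0
```

```bash
python3 - <<'E'
from h import *
o=readout.get_obs();c=cam('wrist');save(c,'w4.png',1.2);print(o['eef_pos'],T()[:3,:3].round(3).tolist())
P=cloud(c).reshape(-1,3);B=P[(P[:,2]>.088)&(P[:,2]<.102)&(np.hypot(P[:,0]-.536,P[:,1]+.204)<.025)];print(len(B),B[:,2].max(),cv2.minEnclosingCircle(B[:,:2].astype(np.float32)*1000))
B=B[B[:,2]>.094];print(len(B),B.mean(0),(B.max(0)+B.min(0))/2)
E
```

```text
[ 0.53572582 -0.20310562  0.18890589] [[0.79, 0.613, 0.0], [0.613, -0.79, 0.0], [0.0, -0.0, -1.0]]
941 0.09759975934806997 ((535.834228515625, -206.48870849609375), 12.894538879394531)
665 [ 0.53627849 -0.20612145  0.09546772] [ 0.53592447 -0.20606633  0.09580374]
```

View pics/w4.png

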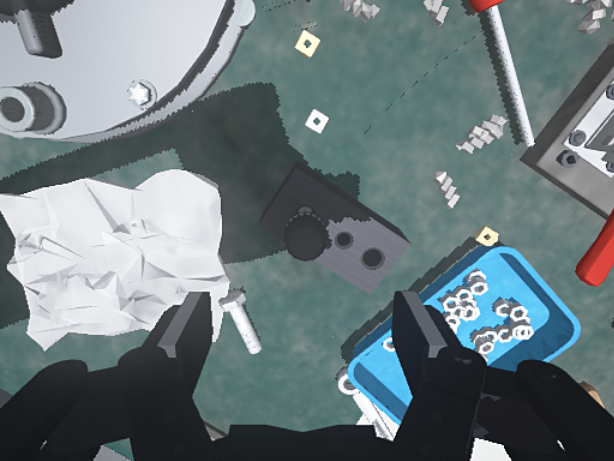

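The wrist view shows the pin head at (306,235) between the open fingers, with the stand clear around it. Next I descend and grasp.

Emit:
{"name": "play_rows", "arguments": {
  "xyz": [
    [-1.6,2.5,20],
    [-1.6,2.5,40],
    [-1.6,2.5,60],
    [-1.6,2.5,80],
    [-1.6,2.5,92],
    [-1.6,2.5,97],
    [-1.6,2.5,97],
    [-1.6,2.5,97],
    [-1.6,2.5,97],
    [-1.6,2.5,97]
  ],
  "rot": [
    [0,0,0],
    [0,0,0],
    [0,0,0],
    [0,0,0],
    [0,0,0],
    [0,0,0],
    [0,0,0],
    [0,0,0],
    [0,0,0],
    [0,0,0]
  ],
  "grip": [0.8,0.8,0.8,0.8,0.8,0.8,0.8,0,0,0]
}}

```text
time_s: 24.15
eef_pos: [0.5365, -0.2069, 0.093]
eef_rot: [0.0, 0.946, 0.324, 0.0]
wrist_force: [-0.2, 1.6, 4.4]
opening: 0.26
grasp_force: 58.5
```

Emit:
{"name": "play_rows", "arguments": {
  "xyz": [
    [0,0,0],
    [0,0,0],
    [0,0,0],
    [0,0,-5],
    [0,0,-15],
    [0,0,-30],
    [0,0,-45],
    [0,0,-70],
    [0,0,-90],
    [0,0,-90]
  ],
  "rot": [
    [0,0,0],
    [0,0,0],
    [0,0,0],
    [0,0,0],
    [0,0,0],
    [0,0,0],
    [0,0,0],
    [0,0,0],
    [0,0,0],
    [0,0,0]
  ],
  "grip": [0,0,0,0,0,0,0,0,0,0]
}}

```text
time_s: 25.4
eef_pos: [0.5376, -0.2076, 0.1851]
eef_rot: [0.002, 0.946, 0.324, 0.002]
wrist_force: [-0.4, -0.3, -1.7]
opening: 0.259
grasp_force: 58.9
```

```bash
python3 - <<'E'
from h import *
o=readout.get_obs();print(o['eef_pos'],T()[:3,:3].round(4).tolist(),o['wrist_force'],o['opening'])
c=cam('wrist');save(c,'w5.png',1.2)
E
```

```text
[ 0.53755045 -0.20763587  0.18507607] [[0.7901, 0.613, 0.0043], [0.613, -0.7901, -0.0028], [0.0017, 0.0048, -1.0]] [-0.3990623  -0.25244872 -1.69777953] 0.2585106974614364
```

View pics/w5.png

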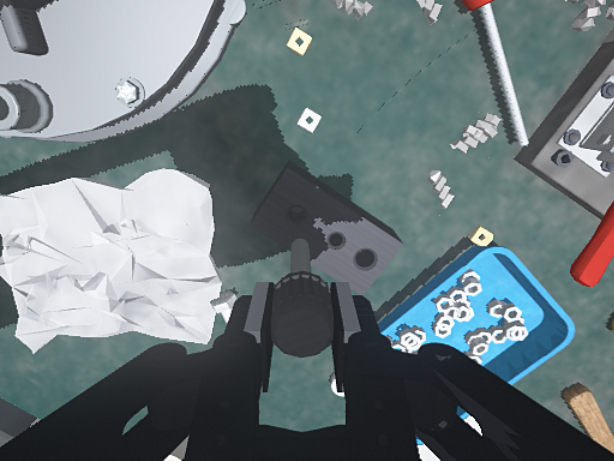

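The wrist view shows the pin in the fingers, with the head at (303,310) and the shank foot at about (300,245).

Emit:
{"name": "play_rows", "arguments": {
  "xyz": [
    [5,-11,-8],
    [15,-35,-15],
    [25,-58,-15],
    [36,-82,-15],
    [47,-107,-15],
    [58,-131,-15],
    [66,-150,-15],
    [71,-160,-15],
    [73,-165,-15],
    [73,-165,-15]
  ],
  "rot": [
    [0,0,0],
    [0,0,0],
    [0,0,0],
    [0,0,0],
    [0,0,0],
    [0,0,0],
    [0,0,0],
    [0,0,0],
    [0,0,0],
    [0,0,0]
  ],
  "grip": [0,0,0,0,0,0,0,0,0,0]
}}

```text
time_s: 26.7
eef_pos: [0.4928, -0.0318, 0.1973]
eef_rot: [0.0, 0.946, 0.324, 0.0]
wrist_force: [-0.3, -0.0, -1.3]
opening: 0.256
grasp_force: 58.9
```

```bash
cat > tip.py <<'E'
from h import *
o=readout.get_obs();c=cam('wrist');M=T();print(o['eef_pos'],o['wrist_force'],o['time_s'],M[:3,:3].round(4).tolist())
P=cloud(c);L=(P-M[:3,3])@M[:3,:3]   # tool frame
v,u=np.indices(P.shape[:2])
m=(L[...,2]>.027)&(L[...,2]<.09)&(np.hypot(L[...,0],L[...,1])<.012)&(c['depth']>0)
for lo in np.arange(.03,.09,.01):
    k=m&(L[...,2]>=lo)&(L[...,2]<lo+.01)
    if k.sum()>5:
        q=L[k];print('toolz %.2f n%d  x[max %.4f] y mid %.4f width %.4f'%(lo,k.sum(),np.percentile(q[:,0],95),(q[:,1].min()+q[:,1].max())/2,np.ptp(q[:,1])))
Q=P.reshape(-1,3);B=Q[(abs(Q[:,2]-.08)<.005)&(np.hypot(Q[:,0]-.494,Q[:,1]+.0325)<.018)];print('bush',len(B),cv2.minEnclosingCircle(B[:,:2].astype(np.float32)*1000) if len(B) else 0)
save(c,'w6.png',1.2)
E
python3 tip.py
```

```text
[ 0.49283839 -0.03175677  0.19729909] [-0.34461953 -0.02165322 -1.34090508] 26.7 [[0.7903, 0.6128, 0.0002], [0.6128, -0.7903, -0.0003], [-0.0, 0.0004, -1.0]]
toolz 0.04 n105  x[max 0.0050] y mid 0.0001 width 0.0094
toolz 0.05 n106  x[max 0.0049] y mid 0.0000 width 0.0097
toolz 0.06 n101  x[max 0.0049] y mid -0.0003 width 0.0098
toolz 0.07 n83  x[max 0.0048] y mid -0.0006 width 0.0096
toolz 0.08 n28  x[max 0.0047] y mid -0.0003 width 0.0091
bush 572 ((494.0491638183594, -32.407142639160156), 12.393913269042969)
```

View pics/w6.png

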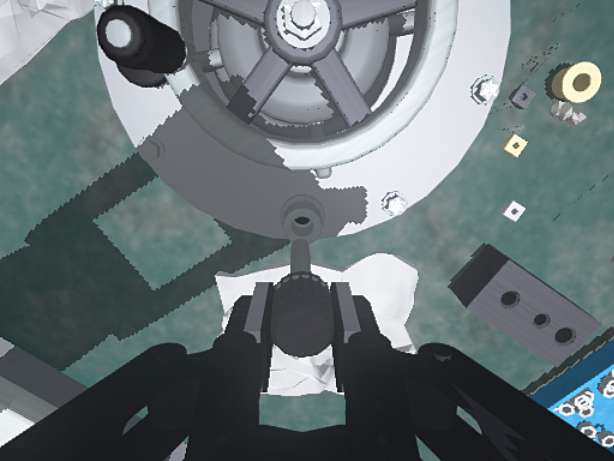

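The wrist view shows the pin upright in the grasp and the bush mouth at (302,220). The tip needs about 0.6 mm in tool x and 1.5 mm in tool y.

Emit:
{"name": "play_rows", "arguments": {
  "xyz": [
    [0.6,1.5,5],
    [0.6,1.5,12],
    [0.6,1.5,20],
    [0.6,1.5,25],
    [0.6,1.5,28],
    [0.6,1.5,30],
    [0.6,1.5,32],
    [0.6,1.5,34],
    [0.6,1.5,36],
    [0.6,1.5,37]
  ],
  "rot": [
    [0,0,0],
    [0,0,0],
    [0,0,0],
    [0,0,0],
    [0,0,0],
    [0,0,0],
    [0,0,0],
    [0,0,0],
    [0,0,0],
    [0,0,0]
  ],
  "grip": [0,0,0,0,0,0,0,0,0,0]
}}

```text
time_s: 28.0
eef_pos: [0.4941, -0.0325, 0.1602]
eef_rot: [-0.0, 0.946, 0.324, -0.0]
wrist_force: [-0.7, -0.1, -1.5]
opening: 0.256
grasp_force: 58.9
```

Emit:
{"name": "play_rows", "arguments": {
  "xyz": [
    [0,0,3],
    [0,0,6],
    [0,0,9],
    [0,0,12],
    [0,0,15],
    [0,0,18],
    [0,0,21],
    [0,0,24],
    [0,0,27],
    [0,0,30]
  ],
  "rot": [
    [0,0,0],
    [0,0,0],
    [0,0,0],
    [0,0,0],
    [0,0,0],
    [0,0,0],
    [0,0,0],
    [0,0,0],
    [0,0,0],
    [0,0,0]
  ],
  "grip": [0,0,0,0,0,0,0,0,0,0]
}}

```text
time_s: 29.25
eef_pos: [0.4942, -0.0325, 0.1301]
eef_rot: [0.0, 0.946, 0.324, 0.0]
wrist_force: [-0.1, 0.2, -1.4]
opening: 0.256
grasp_force: 58.9
```

Emit:
{"name": "play_rows", "arguments": {
  "xyz": [
    [0,0,1],
    [0,0,2],
    [0,0,3],
    [0,0,4],
    [0,0,5],
    [0,0,6],
    [0,0,7],
    [0,0,7.7],
    [0,0,8.4],
    [0,0,9]
  ],
  "rot": [
    [0,0,0],
    [0,0,0],
    [0,0,0],
    [0,0,0],
    [0,0,0],
    [0,0,0],
    [0,0,0],
    [0,0,0],
    [0,0,0],
    [0,0,0]
  ],
  "grip": [0,0,0,0,0,0,0,0,0,0]
}}

```text
time_s: 30.5
eef_pos: [0.4941, -0.0325, 0.1212]
eef_rot: [-0.0, 0.946, 0.324, 0.0]
wrist_force: [-0.3, -0.0, -0.9]
opening: 0.257
grasp_force: 58.9
```

Emit:
{"name": "play_rows", "arguments": {
  "xyz": [
    [0,0,0.4],
    [0,0,0.8],
    [0,0,1.2],
    [0,0,1.6],
    [0,0,2],
    [0,0,2.4],
    [0,0,2.8],
    [0,0,3.2],
    [0,0,3.6],
    [0,0,4]
  ],
  "rot": [
    [0,0,0],
    [0,0,0],
    [0,0,0],
    [0,0,0],
    [0,0,0],
    [0,0,0],
    [0,0,0],
    [0,0,0],
    [0,0,0],
    [0,0,0]
  ],
  "grip": [0,0,0,0,0,0,0,0,0,0]
}}

```text
time_s: 31.75
eef_pos: [0.4941, -0.0325, 0.1172]
eef_rot: [-0.0, 0.946, 0.324, -0.0]
wrist_force: [-1.0, -0.3, -1.4]
opening: 0.253
grasp_force: 58.9
```

In the slot with no resistance. I'll lower it to about 1 mm above home, then release.

Emit:
{"name": "play_rows", "arguments": {
  "xyz": [
    [0,0,1.5],
    [0,0,3],
    [0,0,4.5],
    [0,0,6],
    [0,0,7.5],
    [0,0,9],
    [0,0,10],
    [0,0,10.5],
    [0,0,11],
    [0,0,11]
  ],
  "rot": [
    [0,0,0],
    [0,0,0],
    [0,0,0],
    [0,0,0],
    [0,0,0],
    [0,0,0],
    [0,0,0],
    [0,0,0],
    [0,0,0],
    [0,0,0]
  ],
  "grip": [0,0,0,0,0,0,0,0,0,0]
}}

```text
time_s: 33.0
eef_pos: [0.4941, -0.0325, 0.1062]
eef_rot: [-0.0, 0.946, 0.324, -0.0]
wrist_force: [-0.6, 0.6, -0.8]
opening: 0.255
grasp_force: 58.9
```

Emit:
{"name": "play_rows", "arguments": {
  "xyz": [
    [0,0,0],
    [0,0,0],
    [0,0,0],
    [0,0,0],
    [0,0,0],
    [0,0,0],
    [0,0,0],
    [0,0,0],
    [0,0,0],
    [0,0,0]
  ],
  "rot": [
    [0,0,0],
    [0,0,0],
    [0,0,0],
    [0,0,0],
    [0,0,0],
    [0,0,0],
    [0,0,0],
    [0,0,0],
    [0,0,0],
    [0,0,0]
  ],
  "grip": [0.3,0.35,0.4,0.42,0.42,0.42,0.42,0.42,0.42,0.42]
}}

```text
time_s: 34.25
eef_pos: [0.4941, -0.0325, 0.1063]
eef_rot: [-0.0, 0.946, 0.324, -0.0]
wrist_force: [0.9, 0.4, 0.7]
opening: 0.42
grasp_force: 0.0
```

Emit:
{"name": "play_rows", "arguments": {
  "xyz": [
    [0,0,-5],
    [0,0,-15],
    [0,0,-30],
    [0,0,-50],
    [0,0,-75],
    [0,0,-100],
    [0,0,-120],
    [0,0,-130],
    [0,0,-130],
    [0,0,-130]
  ],
  "rot": [
    [0,0,0],
    [0,0,0],
    [0,0,0],
    [0,0,0],
    [0,0,0],
    [0,0,0],
    [0,0,0],
    [0,0,0],
    [0,0,0],
    [0,0,0]
  ],
  "grip": [0.42,0.42,0.42,0.42,0.42,0.42,0.42,0.42,0.42,0.42]
}}

```text
time_s: 35.5
eef_pos: [0.4937, -0.0324, 0.2356]
eef_rot: [-0.0, 0.946, 0.324, -0.001]
wrist_force: [-0.6, 0.5, -0.9]
opening: 0.416
grasp_force: 0.0
```

```bash
python3 - <<'E'
from h import *
o=readout.get_obs();c=cam('wrist');save(c,'w7.png',1.2);print(o['eef_pos'],o['wrist_force'],o['time_s'])
P=cloud(c).reshape(-1,3);B=P[(P[:,2]>.1)&(P[:,2]<.13)&(np.hypot(P[:,0]-.494,P[:,1]+.0325)<.02)];print(len(B),np.median(B[:,2]),cv2.minEnclosingCircle(B[:,:2].astype(np.float32)*1000))
E
python3 sp.py
```

```text
[ 0.49365761 -0.03237548  0.23556053] [-0.63591822  0.4794496  -0.92584223] 35.5
727 0.10709529655345124 ((494.4847717285156, -33.027950286865234), 12.73204231262207)
[ 0.49357554 -0.03233894  0.23535286] [-0.47747475 -0.0527528   0.3692074 ] 35.55
[0.57699505 0.03133381] 35.44540488106271 3203
bush 68 ((498.1311950683594, -30.113880157470703), 11.971268653869629)
```

View pics/w7.png

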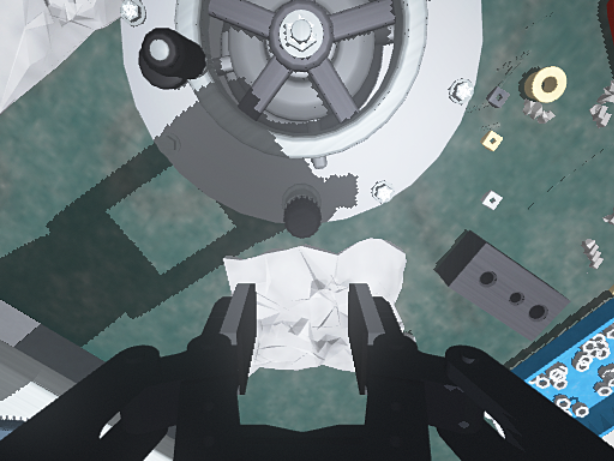

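The pin head sits at (302,213) on the bush. Its top is at 107 mm where 108 mm means fully home, and the wheel hasn't moved.

```bash
python3 -c "
from bench import ctrl
print(ctrl.hand_in())"
```

```text
the job is handed in; nothing more can be done
None
```

The job is handed in at about 36 s: the wheel stands just past dead centre, about 1.77 rad from its start, and the pin went fully home in the guide bush without resistance and is released; the hand-in call gave no verdict.

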